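# Park the coin box in the counting corner

### The job

Push the metal coin box along the worktop into the corner of the steel stop, so that one long side lies flush against the long fence and one end lies flush against the short cheek. Only push it with the fingers: do not lift or tip the box, and leave the bottle, the cup and the brush where they are. Finish with the gripper clear of everything.

Things in the scene. Friction and masses are not known exactly. Their poses are not given: they have to be found in the camera images.
- coin_box: Loose closed dark steel coin box, 100 mm (its x) by 140 mm (its y) by 50 mm high, 0.4 to 0.85 kg; bright band under the lid, coin slot in the lid, lock in its -x long side, which starts towards the robot. Slides flat when pushed. Origin: centre of its underside, z up. Starts between the two bars of the stop, touching neither, turned up to 25 degrees from the stop's axes.
- corner_stop: Fixed L-shaped dark steel stop, bars 20 mm wide, 28 mm high. Origin: inside corner at table height. Long fence: inner face x = 0, running 320 mm to -y. Short cheek: inner face y = 0, running 120 mm to -x. Bars lie outside these faces. Its +x points roughly away from the robot, +y to the robot's left. The parked box has its origin at (-50, -70) mm here, axes parallel.
- detergent: Bystander: standing blue plastic bottle with a white cap, 72 mm diameter, 200 mm high, to the left of the stop; origin at the centre of its underside.
- scoop_cup: Bystander: grey plastic cup, 68 mm across the rim, 65 mm high, near the robot on its left; origin at the centre of its underside.
- lint_brush: Bystander: flat hand brush with a wooden handle, about 0.2 m long, 45 mm wide, lying on the table on the right, pointing roughly away from the robot; origin under its middle.
Things that resemble listed ones, but are neither listed nor needed, are in the scene too. What is shaped like the coin_box but green is not meant.

How it is judged:
By the outcome, as a careful person would: the job done as asked, in the order asked, and still so for the second after the job is handed in, with the robot touching nothing.
It also fails if it takes over 48 s, if anything falls off the work surface, if the arm or the gripper's body presses on something with over 40 N, if the wrist force passes 120 N, or if a joint passes its speed limit or range.

### The arm

A 7-joint arm with a two-finger parallel gripper is mounted at the origin on the work surface. World frame = base frame: x ahead of the robot, y to its left, z up, the work surface at z = 0. Lengths are in m, angles in rad, forces in N, time in s.
With the tool pointing down it reaches from about 0.4 to 0.875 m from the base axis. Payload 6.5 kg.
Tool frame: the origin (TCP) lies between the finger pads; the fingertips stand 25 mm ahead of it and the grasp point (between the pads) lies 6 mm ahead of it; z points along the fingers, y is the line along which they close (so a half turn about z gives the same grasp; the last joint's range is limited). The gripper opens to 88 mm and grips with 3 to 60 N. Pads are 18 mm wide; open, the fingers measure 123 mm over their backs; the gripper's body (75 mm by 187 mm) begins 45 mm behind the grasp point.
Start: joints at [1.17, 0.536, -0.004, 1.538, 0.003, 1.067, -0.071], TCP at [0.214, -0.614, 0.244] pointing down, gripper open.
Joint ranges: [-2.7, 2.7], [-0.37, 2.16], [-1.27, 1.26], [0.24, 2.4], [-1.31, 4.45], [0.19, 1.91], [-2.76, 2.76]. Speed limits (rad/s): [2.39, 2.39, 3.14, 3.14, 3.14, 3.14, 3.14].

### API

Orientations are given as a unit quaternion [w, x, y, z].
In Python, from cell import * gives the robot as it stands. The module is installed in compiled form; this text tells all that it offers.
- The arm moves only by the shell command python3 -m handwheel 'ROWS'. ROWS is text: rows parted by semicolons, each of 5 numbers parted by spaces: the finger opening in cm, from 0 to 8.81, then the shift along the world's x, y, z in cm, then the turn about the world's z in rad. In form: fingers x y z turn; .... A call has 1 to 20 rows; each row is the pose to reach, as a shift and turn from the pose commanded when the call began; what a row does not reach only later rows make up. A row lasts 1/12 s, in which the tool goes at most 41.7 mm and 7.16 degrees, less where a joint would pass 70% of its speed; a pose out of reach is approached as far as the arm can. A call with a gripper value outside its range is refused whole. The fingers move at their own pace and stop on an object; the grip force is fixed at half the most. Time passes only in rows, so rows that repeat a pose let the fingers close. It gives the time, the measured TCP pose, the force, the opening and the grip force at its end, in the units of the state.
- observe(): the state, without advancing time (a new reading comes with each control period).
- capture(name): name is "scene" or "top" or "wrist"; returns a dict with "pixels" (400x640x3 uint8, blue, green, red), "range_z" (400x640 float32, m along the optical axis (not along the pixel's ray), 0 where there is no reading), "mtx" (3x3 intrinsics, pixels), "k1" (the pictures are not rectified: a ray, as slopes to the right and down, at radius r is drawn at 1 + k1 r^2 times it, then the intrinsics apply), "camera_from_world" (4x4, takes a point from world to camera coordinates). Camera axes: x right, y down, z forward; pixel columns grow to the right and rows downward; lengths in m; the calibration is good to about 2 mm. A picture is of the moment at which its call begins.
- hand_in(): hands the job in; it is judged then, once.
The state is a dict: "clock": time; "joints": joint angles; "qvel": joint speeds; "joint_torque": joint torques, N m; "tcp_pos": TCP position; "ee_rot": TCP orientation; "force": force on the tool from outside, world axes, zero at the start; "wrist_torque": the same for the moment, N m; "grip_width": finger opening in m; "grasp_force": force on a finger pad.
Only numpy, scipy, OpenCV 4.12 (cv2) and the standard library are available. Lean on these libraries where they do the work, as an engineer would, in place of code of your own. Each camera call takes 0.05 s, during which the arm holds its last target. There are 200 camera calls.

## Working session

There is one attempt and no reset: what is moved stays moved. The work goes in short steps, Python scripts to look and compute and a shell command to move; the robot and the scene stay as the last step left them, time stands still between calls to the robot, and variables do not carry over. Pictures are saved under pics/ and viewed, at most 10 in all, crops included, and the job is handed in when it is done.

```bash
mkdir -p pics
cat > h.py <<'E'
from cell import *
import numpy as np, cv2
def grab(n,f):
    c=capture(n); cv2.imwrite('pics/'+f+'.png',c['pixels']); np.savez('pics/'+f+'.npz',**c); return c
def load(f): return dict(np.load('pics/'+f+'.npz'))
def ray(c,uv):
    uv=np.array(uv,float).reshape(-1,1,2)
    k=float(c['k1'])
    return cv2.undistortPoints(uv,c['mtx'],np.array([k,0,0,0,0.])).reshape(-1,2)
def plane(c,uv,z):
    s=ray(c,uv); T=np.linalg.inv(c['camera_from_world']); d=np.c_[s,np.ones(len(s))]@T[:3,:3].T; o=T[:3,3]
    return o+d*((z-o[2])/d[:,2])[:,None]
E
python3 - <<'E'
from h import *
for n in('top','scene'):
    c=grab(n,n+'0'); T=np.linalg.inv(c['camera_from_world']); print(n,T.round(3).tolist(),c['k1'],c['mtx'].tolist())
s=observe();print(s)
E
```

```text
top [[0.009, -0.983, 0.181, 0.32], [-1.0, -0.005, 0.02, -0.061], [-0.019, -0.181, -0.983, 1.253], [0.0, 0.0, 0.0, 1.0]] -0.06994255084865217 [[469.03924934544494, 0.0, 318.8924945858991], [0.0, 469.03924934544494, 189.4970615078176], [0.0, 0.0, 1.0]]
scene [[-0.881, 0.274, -0.385, 0.967], [0.472, 0.549, -0.69, 0.77], [0.022, -0.79, -0.613, 0.755], [0.0, 0.0, 0.0, 1.0]] -0.06591796658266384 [[399.3743165807535, 0.0, 318.6232434032223], [0.0, 399.3743165807535, 204.16372367281213], [0.0, 0.0, 1.0]]
{'clock': 0.1, 'joints': array([ 1.16980717,  0.53707071, -0.00439349,  1.5387186 ,  0.00260465,
        1.06728488, -0.07123034]), 'qvel': array([-1.85459580e-03,  6.11541366e-05, -2.45579719e-04, -2.49408871e-03,
        1.54194621e-03,  5.37698261e-04, -1.49215414e-03]), 'joint_torque': array([ 4.01067911e-03, -5.72072554e+01,  9.94285382e-01, -2.52228016e+01,
       -5.61749632e-02,  1.34173411e-02,  6.42243549e-05]), 'tcp_pos': array([ 0.21336499, -0.61344011,  0.2427616 ]), 'ee_rot': array([-7.13286119e-04,  9.86021553e-01,  1.66616184e-01, -1.89849671e-04]), 'force': array([ 0.30169306, -0.21529779,  0.17164788]), 'wrist_torque': array([ 0.02362652, -0.05855961,  0.01500773]), 'grasp_force': 0.0, 'grip_width': 0.08815481361198582}
```

View pics/top0.png

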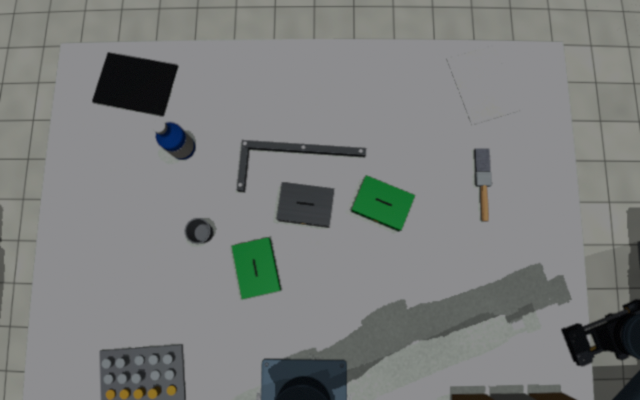

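View pics/scene0.png

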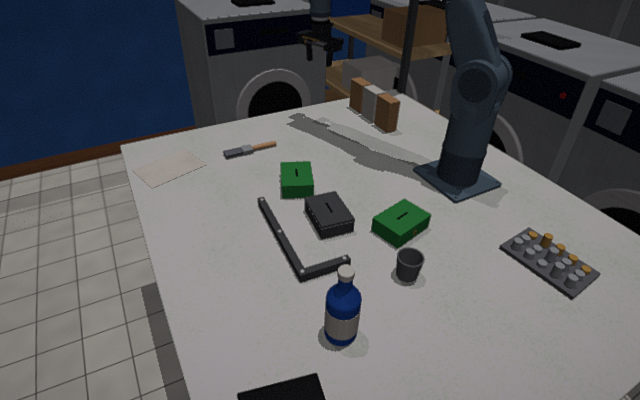

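The top view shows the dark box at about (306,204). The stop's long bar runs (245,145)–(365,153) and its cheek goes down to (241,188). Green decoys are at (383,203) and (256,267). The scene view agrees.

```bash
cat > m.py <<'E'
from h import *
def meas(c, boxonly=False):
    R=c['range_z']; v,u=np.mgrid[0:400,0:640]
    s=ray(c,np.c_[u.ravel(),v.ravel()]); T=np.linalg.inv(c['camera_from_world'])
    P=(np.c_[s,np.ones(len(s))]*R.reshape(-1,1))@T[:3,:3].T+T[:3,3]; P=P.reshape(400,640,3)
    hsv=cv2.cvtColor(c['pixels'],cv2.COLOR_BGR2HSV)
    dark=((hsv[...,2]<100)&(hsv[...,1]<110)).astype(np.uint8)
    return P,hsv,dark
E
python3 - <<'E'
from m import *
c=load('top0');P,hsv,d=meas(c)
print(hsv[204,290],hsv[147,280],hsv[300,300],P[210,290],P[100,300],P[149,280])
d=(hsv[...,2]<100).astype(np.uint8)
d[hsv[...,1]>110]=0
n,l,st,ce=cv2.connectedComponentsWithStats(d[120:320,200:460])
for i in range(1,n):
    if st[i,4]<80: continue
    m=(l==i).astype(np.uint8); k=max(cv2.findContours(m,0,2)[0],key=len)+[200,120]
    h=P[120:320,200:460][l==i][:,2]; print(st[i],np.percentile(h,[10,50,90]))
    z={True:.05,False:.028}[np.median(h)>.036]
    w=plane(c,k.reshape(-1,2),z)[:,:2]
    r=cv2.minAreaRect((w*1000).astype(np.float32)); print(r,cv2.boxPoints(r).round(0).tolist(),(cv2.approxPolyDP((w*1000).astype(np.float32).reshape(-1,1,2),8,True).reshape(-1,2)).round().tolist())
g=((hsv[...,1]>150)&(abs(hsv[...,0].astype(int)-60)<15)).astype(np.uint8)
for k in cv2.findContours(g,0,2)[0]:
    if cv2.contourArea(k)>300: print('green',cv2.boxPoints(cv2.minAreaRect((plane(c,k.reshape(-1,2),.05)[:,:2]*1000).astype(np.float32))).round().tolist())
E
```

```text
[105  25  61] [102  22  58] [120   4 142] [0.48739089 0.03834051 0.05044974] [ 8.08102885e-01  2.06646192e-02 -8.25116641e-05] [0.6563615  0.07048737 0.029826  ]
[  37   20  129   53 1540] [0.01234704 0.02792314 0.03156136]
((600.6923828125, 13.094085693359375), (338.4906005859375, 144.3535614013672), 86.38725280761719) [[518.0, -151.0], [662.0, -160.0], [683.0, 177.0], [539.0, 187.0]] [[543.0, 183.0], [546.0, 162.0], [657.0, 152.0], [635.0, -156.0], [661.0, -159.0], [682.0, 175.0]]
[  76   62   58   46 2135] [0.04688318 0.0507805  0.05371823]
((502.6825866699219, 0.0506134033203125), (139.07994079589844, 104.94215393066406), 82.90829467773438) [[442.0, -62.0], [546.0, -75.0], [563.0, 63.0], [459.0, 76.0]] [[561.0, 61.0], [469.0, 74.0], [459.0, 66.0], [447.0, -63.0], [546.0, -70.0]]
[  0  98  15  26 300] [0.00188788 0.00873365 0.06496912]
((435.2310791015625, 258.7774353027344), (66.31512451171875, 37.432308197021484), 2.9808759689331055) [[401.0, 276.0], [403.0, 238.0], [469.0, 242.0], [467.0, 279.0]] [[467.0, 279.0], [401.0, 273.0], [417.0, 245.0], [441.0, 240.0], [465.0, 258.0]]
[ 165  175   95   25 1211] [-0.00211965  0.00087823  0.00406308]
((242.6874542236328, -276.3360595703125), (60.08432388305664, 241.55963134765625), 0.16111570596694946) [[212.0, -156.0], [213.0, -397.0], [273.0, -397.0], [272.0, -155.0]] [[273.0, -397.0], [253.0, -365.0], [260.0, -361.0], [235.0, -360.0], [258.0, -355.0], [235.0, -258.0], [258.0, -245.0], [212.0, -156.0], [212.0, -178.0], [225.0, -173.0], [218.0, -199.0], [235.0, -202.0], [213.0, -206.0], [213.0, -227.0], [230.0, -224.0], [213.0, -234.0], [213.0, -395.0]]
green [[262.0, 156.0], [285.0, 60.0], [417.0, 91.0], [394.0, 187.0]]
green [[436.0, -245.0], [528.0, -283.0], [580.0, -158.0], [488.0, -119.0]]
```

```bash
python3 -m handwheel '5 20 30 0 -0.4; 5 20 30 0 -0.4; 5 20 30 0 -0.4; 5 20 30 0 -0.4; 5 20 30 0 -0.4; 5 20 30 0 -0.4; 5 20 30 0 -0.4; 5 20 30 0 -0.4; 5 20 30 0 -0.4; 5 20 61.4 -8 -0.4; 5 20 61.4 -8 -0.4; 5 20 61.4 -8 -0.4; 5 20 61.4 -8 -0.4; 5 20 61.4 -8 -0.4; 5 20 61.4 -8 -0.4; 5 20 61.4 -8 -0.4; 5 20 61.4 -8 -0.4; 5 20 61.4 -8 -0.4; 5 20 61.4 -8 -0.4; 5 20 61.4 -8 -0.4'
python3 - <<'E'
from h import *
s=observe();print(s['joints'].round(2),s['ee_rot'].round(3));c=grab('wrist','w1');print(np.linalg.inv(c['camera_from_world']).round(3).tolist())
E
```

```text
clock: 1.77
tcp_pos: [0.4135, -0.0006, 0.1635]
ee_rot: [0.0, 0.999, -0.033, -0.0]
force: [0.7, 0.3, -1.0]
grip_width: 0.0499
grasp_force: 0.0
[ 0.08  0.28 -0.22  2.19  0.09  0.68 -1.84] [ 0.     0.999 -0.033 -0.   ]
[[-0.065, -0.953, -0.297, 0.49], [-0.998, 0.062, 0.019, -0.006], [-0.0, 0.297, -0.955, 0.303], [0.0, 0.0, 0.0, 1.0]]
```

View pics/w1.png

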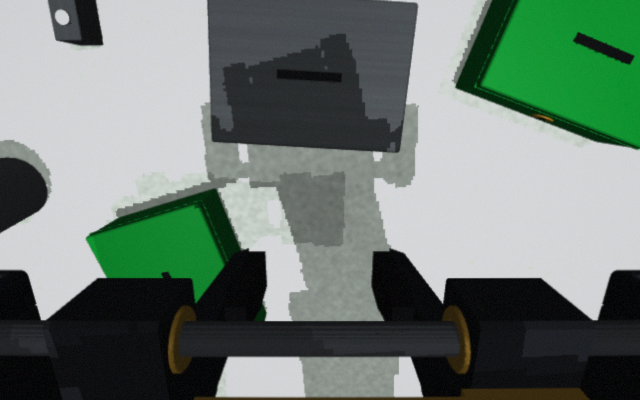

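The wrist view shows the box's near edge at (213,141)–(400,151), a green box corner at lower left (215,185), and fingertips near (255,255) and (385,255).

Run:
```python
from m import *
c=load('w1')
print((plane(c,[[213,141],[400,151],[417,4],[209,0],[203,190],[240,248]],.05)*1000).round())
P,h,d=meas(c)
print(P[100,300],P[140,300],P[148,380])
```

```text
[[465.  73.  50.]
 [449. -63.  50.]
 [545. -74.  50.]
 [556.  62.  50.]
 [429.  87.  50.]
 [379.  65.  50.]]
[0.48965357 0.00775046 0.0489915 ] [0.46166668 0.01002719 0.04899097] [ 0.45185777 -0.04855219  0.0479699 ]
```

```bash
python3 -m handwheel '4.2 0 0 -4 0; 4.2 0 0 -8 0; 4.2 0 0 -11 0; 4.2 0 0 -12.8 0; 4.2 0 0 -12.8 0; 4.2 2 -0.1 -12.8 0; 4.2 3 -0.2 -12.8 0; 4.2 4 -0.2 -12.8 0; 4.2 5 -0.3 -12.8 0; 4.2 6 -0.4 -12.8 0; 4.2 7 -0.4 -12.8 0; 4.2 8 -0.5 -12.8 0; 4.2 9 -0.5 -12.8 0; 4.2 10 -0.6 -12.8 0; 4.2 10.7 -0.6 -12.8 0; 4.2 11.2 -0.7 -12.8 0; 4.2 11.6 -0.7 -12.8 0; 4.2 11.6 -0.7 -12.8 0; 4.2 11.6 -0.7 -12.8 0'
python3 - <<'E'
from h import *
c=grab('wrist','w2');grab('top','t2')
i=np.hstack([c['pixels'][:,:],load('t2')['pixels'][100:300,200:440].repeat(2,0).repeat(2,1)]);cv2.imwrite('pics/w2b.png',cv2.resize(i,(800,286)))
E
```

```text
clock: 3.4
tcp_pos: [0.5298, -0.0071, 0.0359]
ee_rot: [0.0, 0.999, -0.033, 0.0]
force: [-2.4, 0.4, 0.6]
grip_width: 0.0419
grasp_force: 1.1
```

View pics/w2b.png

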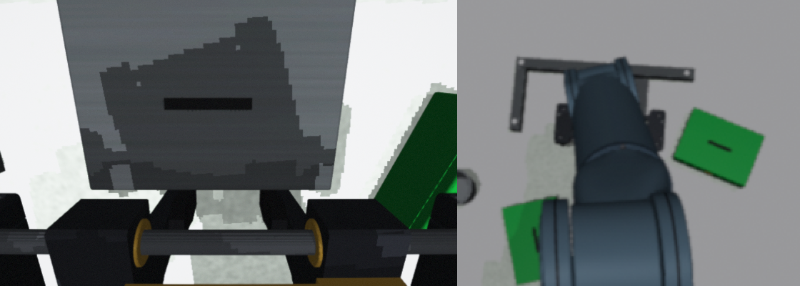

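The box is squared to the fingers, its near edge level (row ~188 of the combined view). Next I press it gently to the fence.

```bash
python3 -m handwheel '4.2 0.4 0 0 0; 4.2 0.7 0 0 0; 4.2 1 0 0 0; 4.2 1.2 -0.1 0 0; 4.2 1.2 -0.1 0 0'; python3 -m handwheel '4.2 0.2 0 0 0; 4.2 0.4 0 0 0; 4.2 0.4 0 0 0'
```

```text
clock: 3.92
tcp_pos: [0.5414, -0.0077, 0.0354]
ee_rot: [-0.0, 0.999, -0.032, -0.0]
force: [-2.6, 0.8, -0.2]
grip_width: 0.042
grasp_force: 1.3
clock: 4.17
tcp_pos: [0.5414, -0.0077, 0.035]
ee_rot: [0.0, 0.999, -0.032, -0.004]
force: [-13.7, 0.6, 10.2]
grip_width: 0.0421
grasp_force: 6.7
```

```bash
python3 -m handwheel '4.2 -1 0 0 0; 4.2 -2 0 0 0; 4.2 -3 0 4 0; 4.2 -3 0 8 0; 4.2 -3 0 12 0; 4.2 -3 0 12 0;4.2 -3 0 12 0'
python3 - <<'E'
from m import *
c=grab('wrist','w3');d=((c['pixels'].max(2)<115)&(np.ptp(c['pixels'],2)<40)).astype(np.uint8)
P,_,_=meas(c)
m=((abs(P[...,2]-.05)<.008)&(P[...,0]>.53)&(np.ptp(c['pixels'],2)<45)).astype(np.uint8);m=cv2.morphologyEx(m,2,np.ones((5,5)))
k=max(cv2.findContours(m,0,2)[0],key=cv2.contourArea)
w=plane(c,k.reshape(-1,2),.05)[:,:2]*1000
r=cv2.minAreaRect(w.astype(np.float32));print(r,cv2.boxPoints(r).round().tolist())
E
```

```text
clock: 4.75
tcp_pos: [0.5185, -0.0079, 0.1584]
ee_rot: [-0.0, 0.999, -0.033, 0.004]
force: [-0.8, -0.8, 0.2]
grip_width: 0.0423
grasp_force: 0.0
((602.4979248046875, -1.51251220703125), (138.40304565429688, 97.96033477783203), 86.19583892822266) [[549.0, -67.0], [647.0, -74.0], [656.0, 64.0], [558.0, 71.0]]
```

View pics/w3.png

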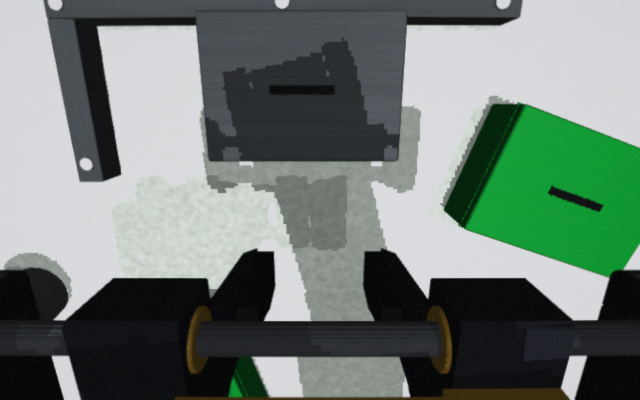

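The wrist view shows the box against the long fence, with its far edge at row ~12 and near edge at row 160. The cheek is at left (70–120, 20–180), and the right-hand approach past the green box is clear.

```bash
python3 -m handwheel '4.2 7.9 -9.2 0 1.57; 4.2 7.9 -9.2 0 1.57; 4.2 7.9 -9.2 0 1.57; 4.2 7.9 -9.2 0 1.57; 4.2 7.9 -9.2 0 1.57; 4.2 7.9 -9.2 0 1.57; 4.2 7.9 -9.2 0 1.57; 4.2 7.9 -9.2 0 1.57; 4.2 7.9 -9.2 0 1.57; 4.2 7.9 -9.2 0 1.57; 4.2 7.9 -9.2 0 1.57; 4.2 7.9 -9.2 0 1.57; 4.2 7.9 -9.2 0 1.57; 4.2 7.9 -9.2 0 1.57; 4.2 7.9 -9.2 -4 1.57; 4.2 7.9 -9.2 -8 1.57; 4.2 7.9 -9.2 -11 1.57; 4.2 7.9 -9.2 -12 1.57; 4.2 7.9 -9.2 -12 1.57'
```

```text
clock: 6.38
tcp_pos: [0.5921, -0.0994, 0.0322]
ee_rot: [-0.002, 0.73, 0.683, -0.002]
force: [-0.2, -0.6, 0.7]
grip_width: 0.0417
grasp_force: 0.0
```

```bash
python3 -m handwheel '4.2 0.1 1.2 0 0; 4.2 0.1 2 0 0; 4.2 0.2 3 0 0; 4.2 0.2 4 0 0; 4.2 0.3 5 0 0; 4.2 0.4 6 0 0; 4.2 0.4 7 0 0; 4.2 0.5 8 0 0; 4.2 0.5 8.8 0 0; 4.2 0.6 9.4 0 0; 4.2 0.6 9.8 0 0; 4.2 0.6 10 0 0; 4.2 0.6 10 0 0'
python3 - <<'E'
from h import *
grab('wrist','w4')
E
```

```text
clock: 7.47
tcp_pos: [0.6017, 0.0006, 0.037]
ee_rot: [0.001, 0.73, 0.683, 0.001]
force: [0.6, -4.1, 3.4]
grip_width: 0.0422
grasp_force: 2.0
```

View pics/w4.png

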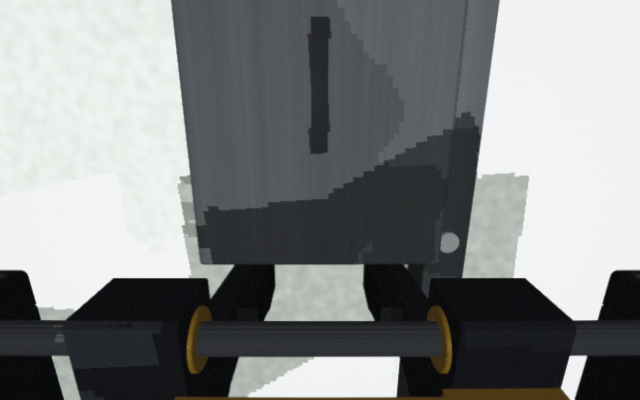

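The box is still along the fence (right, screw at (450,242)) with its end square on the fingers. I continue gently to the cheek.

```bash
python3 -m handwheel '4.2 0 0.3 0 0; 4.2 0 0.6 0 0; 4.2 0.1 0.8 0 0; 4.2 0.1 0.8 0 0'; python3 -m handwheel '4.2 0 0.2 0 0; 4.2 0 0.4 0 0; 4.2 0 0.4 0 0'
```

```text
clock: 7.85
tcp_pos: [0.6021, 0.0078, 0.0364]
ee_rot: [0.001, 0.73, 0.683, -0.0]
force: [0.1, -4.9, 3.9]
grip_width: 0.0418
grasp_force: 2.5
clock: 8.1
tcp_pos: [0.6022, 0.0119, 0.0364]
ee_rot: [0.001, 0.73, 0.683, 0.0]
force: [-0.0, -4.8, 4.2]
grip_width: 0.042
grasp_force: 2.7
```

```bash
python3 -m handwheel '4.2 0 0.2 0 0; 4.2 0 0.4 0 0; 4.2 0 0.4 0 0';  python3 -m handwheel '4.2 0 0.2 0 0; 4.2 0 0.3 0 0; 4.2 0 0.3 0 0'
```

```text
clock: 8.35
tcp_pos: [0.6022, 0.0121, 0.0363]
ee_rot: [0.002, 0.731, 0.683, -0.002]
force: [-0.1, -12.5, 6.3]
grip_width: 0.042
grasp_force: 6.1
clock: 8.6
tcp_pos: [0.6022, 0.0122, 0.0364]
ee_rot: [0.003, 0.731, 0.682, -0.003]
force: [-0.5, -17.8, 9.4]
grip_width: 0.042
grasp_force: 8.9
```

```bash
python3 -m handwheel '4.2 0 -1.5 0 0; 4.2 0 -3 0 0; 4.2 0 -3 4 0; 4.2 0 -3 8 0; 4.2 0 -3 12 0; 4.2 -9 6.6 12 -1.57; 4.2 -9 6.6 12 -1.57; 4.2 -9 6.6 12 -1.57; 4.2 -9 6.6 12 -1.57; 4.2 -9 6.6 12 -1.57; 4.2 -9 6.6 12 -1.57; 4.2 -9 6.6 12 -1.57; 4.2 -9 6.6 12 -1.57; 4.2 -9 6.6 12 -1.57; 4.2 -9 6.6 12 -1.57; 4.2 -9 6.6 12 -1.57; 4.2 -9 6.6 12 -1.57; 4.2 -9 6.6 12 -1.57; 4.2 -9 6.6 12 -1.57; 4.2 -9 6.6 12 -1.57'
python3 - <<'E'
from h import *
grab('wrist','w5')
E
```

```text
clock: 10.27
tcp_pos: [0.5113, 0.0866, 0.1556]
ee_rot: [-0.001, 1.0, -0.031, 0.0]
force: [-0.4, -0.1, 0.0]
grip_width: 0.0423
grasp_force: 0.0
```

View pics/w5.png

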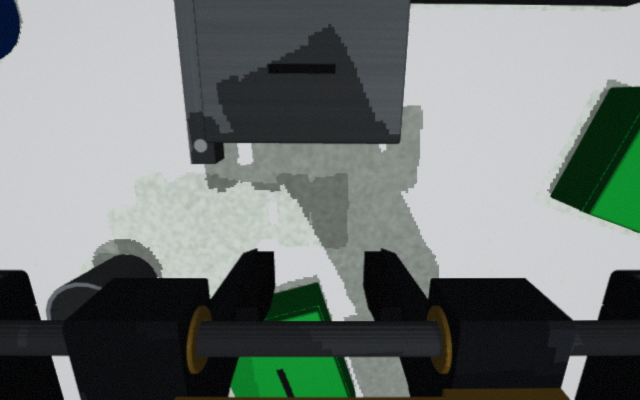

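The box is snug against the cheek (left, screw at (200,145)), with its near edge level at row 140. One last gentle nudge towards the fence follows.

```bash
python3 -m handwheel '4.2 0 0 -4 0; 4.2 0 0 -8 0; 4.2 0 0 -11 0; 4.2 0 0 -12 0; 4.2 0 0 -12 0; 4.2 1.5 0 -12 0; 4.2 2.4 0 -12 0; 4.2 3 0 -12 0; 4.2 3.4 0 -12 0; 4.2 3.7 0 -12 0; 4.2 3.7 0 -12 0'
```

```text
clock: 11.23
tcp_pos: [0.5475, 0.0852, 0.036]
ee_rot: [0.0, 0.999, -0.032, -0.001]
force: [-3.7, -0.4, 3.7]
grip_width: 0.0423
grasp_force: 2.0
```

```bash
python3 -m handwheel '4.2 0.2 0 0 0; 4.2 0.4 0 0 0; 4.2 0.4 0 0 0; 4.2 -1 0 0 0; 4.2 -3 0 0 0; 4.2 -3 0 4 0; 4.2 -3 0 8 0; 4.2 -3 0 12 0; 4.2 -5 -6 16 0; 4.2 -5 -12 16 0; 4.2 -5 -16 16 0; 4.2 -5 -20 16 0; 4.2 -5 -24 16 0; 4.2 -5 -28 16 0; 4.2 -5 -32 16 0; 4.2 -5 -36 16 0; 4.2 -5 -40 16 0; 4.2 -5 -40 16 0; 4.2 -5 -40 16 0'
python3 - <<'E'
from m import *
c=grab('top','t6');s=c['pixels'][110:300,150:410];cv2.imwrite('pics/t6c.png',cv2.resize(s,None,fx=3,fy=3,interpolation=2))
P,h,_=meas(c)
print(s.shape)
E
```

```text
clock: 12.82
tcp_pos: [0.4964, -0.3242, 0.1962]
ee_rot: [0.003, 0.999, -0.038, 0.0]
force: [-1.1, 0.2, -0.1]
grip_width: 0.0418
grasp_force: 0.0
(190, 260, 3)
```

View pics/t6c.png

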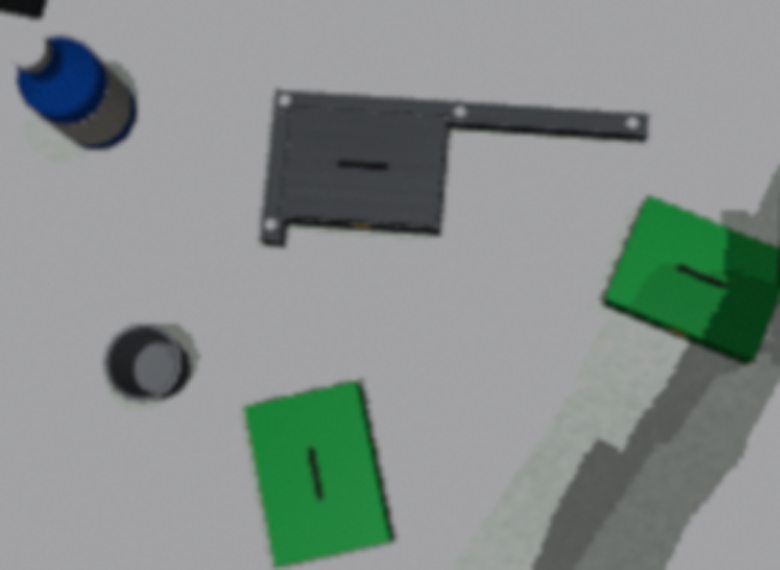

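The top view shows the box seated in the corner (crop (285,110)–(445,230)), with no gap at the fence or cheek. The bottle, cup and green boxes look undisturbed, and the gripper is clear.

```bash
python3 -c "
from cell import *
print(hand_in())"
```

```text
the job is handed in; nothing more can be done
None
```

I pushed the coin box into the corner of the stop, with its long side flush against the fence and one end flush against the cheek as far as the final top view shows. The gripper finished clear of everything, and I handed the job in at about 13 s on the robot's clock.

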